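Lift the chasing hammer at its balance point and lay it on its rest

TASK

Put the chasing hammer away on its wooden rest. It is head-heavy, so pick it up at its balance point, on the slim neck of the handle a little behind the head, and carry it level without letting either end droop; then set it down gently with the head on the black rubber pad and the handle in the notch, squarely along the rest, and let go. Leave the ring mandrel and the steel bench block where they lie.

Things in the scene. Friction and masses are not known exactly. Their poses are not given: they have to be found in the camera images.
- hammer: Chasing hammer, 0.2 kg, lying flat: steel head, long brown wooden handle; 212 mm long. Origin: underside, mid-length. x runs from the head along the handle, z up. Head: x -104 to -81, y -36 to 34, 25 mm high. Slim neck: x -81 to 0, 8.4 mm wide, 7 to 18 mm above the underside. Thick handle: x 0 to 101, 12 mm wide, 0 to 18 mm high. Neck and handle centred on y = -1.4 mm.
- hammer_balance (a point): The hammer's balance point (centre of mass), on the axis of the neck: 50 mm from the middle of the head towards the handle's end (39 mm clear of the back of the head), 12.5 mm above the hammer's underside. Axes as the hammer's.
- hammer_rest: Fixed wooden pale rest 205 x 94 mm. Origin on the table below it; a well-laid hammer has its origin 30 mm above this, same x and y directions. Pad with black rubber top for the head: x -120 to -64, y -47 to 47 mm, top at 30 mm. Notched post for the handle: x 58 to 78, notch y -21 to 21, floor at 30 mm, lugs up to 47 mm. Between them only the 10 mm base board: room for fingers.
- ring_mandrel: Bystander, loose on the table: stepped steel ring mandrel with a red grip, 254 mm long, 23 mm thick, lying along its x axis; origin at the middle of its underside.
- steel_block: Bystander, loose on the table: bare steel bench block 66 x 66 x 19 mm; origin at the middle of its underside.

How it is judged:
On the way:
1. the hammer is held up level (within 11 degrees), at least 50 mm off the table, with the gripper within 25 mm along the handle of the balance point (height (world z) of hammer_balance above 0.0625 m and angle between hammer's own z axis and vertical below 0.2 rad and contact force between the fingers and hammer above 1 N and x of the grasp point in the frame of hammer between -0.067 and -0.017 m), for 0.3 s.
At the end, for the whole second after the job is handed in: The hammer lies still on the rest, flat, head on the black rubber pad and handle in the notch: within 16 mm of its place along and across the rest and within 10 degrees of the rest's direction. The mandrel and the steel block have not moved more than 20 mm (x of hammer in the frame of hammer_rest between -0.016 and 0.016 m and x of hammer_balance in the frame of hammer_rest between -0.06 and -0.024 m and y of hammer in the frame of hammer_rest between -0.016 and 0.016 m and z of hammer in the frame of hammer_rest between 0.024 and 0.036 m and angle between the x axis of hammer and the x axis of hammer_rest, either way round below 0.18 rad and angle between hammer's own z axis and vertical below 0.1 rad and contact force between hammer and hammer_rest above 0.5 N and linear speed of hammer below 0.02 m/s and distance of each of ring_mandrel, steel_block from where it was at the start of the episode below 0.02 m); the robot touches nothing.
It fails at once if an end of the hammer droops or the hammer tips: more than 20 degrees from level (angle between hammer's own z axis and vertical above 0.35 rad).
It fails at once if the hammer is dropped or banged on the rest (more than 40 N) (contact force between hammer and hammer_rest above 40 N).
It fails at once if the ring mandrel or the steel block is moved more than 20 mm (distance of any of ring_mandrel, steel_block from where it was at the start of the episode above 0.02 m).
It also fails if it takes over 38 s, if anything falls off the work surface, if the arm or the gripper's body presses on something with over 40 N, if the wrist force passes 120 N, or if a joint passes its speed limit or range.

ROBOT

A 7-joint arm with a two-finger parallel gripper is mounted at the origin on a cart in front of the work surface, level with it; the furniture and walls round the work are solid. World frame = base frame: x ahead of the robot, y to its left, z up, the work surface at z = 0. Lengths are in m, angles in rad, forces in N, time in s.
With the tool pointing down it reaches from about 0.4 to 0.875 m from the base axis. Payload 19.3 kg.
Tool frame: the origin (TCP) lies midway between the tips of the shut fingers; the grasp point (between the pads) lies 19 mm behind it; z points along the fingers, y is the line along which they close (so a half turn about z gives the same grasp; the last joint's range is limited). The gripper opens to 85 mm and grips with 20 to 120 N. Pads are 22 mm wide; open, the fingers measure 114 mm over their backs; the gripper's body (76 mm by 85 mm) begins 54 mm behind the grasp point. The pads swing forward as they close: fully open they stand 13 mm farther back than shut.
Start: joints at [-1.275, 0.521, -0.036, 1.599, 0.021, 1.021, -0.113], TCP at [0.224, 0.584, 0.231] pointing down, gripper open.
Joint ranges: [-2.91, 2.91], [-0.3, 2.13], [-1.5, 1.42], [0.17, 2.43], [-1.26, 4.41], [0.16, 1.93], [-2.52, 2.52]. Speed limits (rad/s): [1.89, 1.89, 2.39, 2.39, 3.01, 3.01, 3.01].

INTERFACE

Orientations are given as [roll, pitch, yaw] about the fixed x, y, z axes, in that order (R = Rz(yaw) Ry(pitch) Rx(roll)).
In Python, from workcell import bot, viewer, observe, job_done gives the robot as it stands (bot), with the cameras (viewer), the readings as plain functions and the job as plain functions.
- The arm moves only by the tool step_hand, called after "Request:" by a JSON object that holds its "op" and its "data", one argument or row to a line. Schema: {"type":"object","properties":{"ticks":{"type":"object","properties":{"aperture":{"type":"array","items":{"type":"number"},"minItems":1,"maxItems":5},"sx":{"type":"array","items":{"type":"number"},"minItems":1,"maxItems":5},"sy":{"type":"array","items":{"type":"number"},"minItems":1,"maxItems":5},"sz":{"type":"array","items":{"type":"number"},"minItems":1,"maxItems":5},"drx":{"type":"array","items":{"type":"number"},"minItems":1,"maxItems":5},"dry":{"type":"array","items":{"type":"number"},"minItems":1,"maxItems":5},"drz":{"type":"array","items":{"type":"number"},"minItems":1,"maxItems":5}},"additionalProperties":false,"required":["aperture","sx","sy","sz","drx","dry","drz"]},"squeeze":{"type":"number"},"only":{"type":"string"},"quiet":{"type":"boolean"},"lines":{"type":"string"}},"required":["ticks"],"additionalProperties":false}. ticks is an object with one list for each field, all of the same length, 1 to 5, a row being the entries at one place: aperture (the finger opening in m), sx, sy, sz (the shift in shares of 0.4 m (1.0 is 0.4 m)), drx, dry, drz (a rotation vector in fractions of the full range, 1 being 120 degrees); each row is the pose to reach, as a shift and turn from the pose commanded when the call began, along the tool's axes at that moment; what a row does not reach only later rows make up. A row lasts 1/8 s, in which the tool goes at most 0.0625 m and 0.188 rad, less where a joint would pass 70% of its speed; a pose out of reach is approached as far as the arm can. The fingers move at their own pace and stop on an object; squeeze is the grip in N (left out, the last holds). Time passes only in rows, so rows that do not move let the fingers close. The tool returns the time, the measured TCP pose, the force, the opening and the grip force at its end. only (a regular expression) keeps the lines of the reply that match it, lines (a string "A,B") keeps lines A to B, and quiet returns only ok. A shift or turn number past 1, either way, is cut back to 1. Input that does not fit is refused with a message, and nothing moves.
- observe(): the state, without advancing time (a new reading comes with each control period).
- viewer.grab_frame(name): name is "side" or "top"; returns the picture (400x640x3 uint8, blue, green, red); there is no depth.
- viewer.calibration(name): a dict with "vfov" (degrees; the focal length in pixels is half the picture's height over the tangent of half this angle, whatever the lens; pixels are square), "cx", "cy" (the principal point, pixels), "eye" and "attitude" of the camera in the world. Camera axes: x right, y down, z forward; pixel columns grow to the right and rows downward; lengths in m; the calibration is good to about 2 mm. A picture is of the moment at which its call begins. calibration takes no time and is no camera call.
- job_done(): hands the job in; it is judged then, once.
The state is a dict: "clock": time; "qpos": joint angles; "qd": joint speeds; "joint_efforts": joint torques, N m; "position": TCP position; "tool_rot": TCP orientation; "force": force on the tool from outside, world axes, zero at the start; "moment": the same for the moment, N m; "grip_width": finger opening in m; "finger_force": force on a finger pad.
Only numpy, scipy, OpenCV 4.12 (cv2) and the standard library are available. Lean on these libraries where they do the work, as an engineer would, in place of code of your own. Each camera call takes 0.05 s, during which the arm holds its last target. There are 200 camera calls.

## Working session

There is one attempt and no reset: what is moved stays moved. The work goes in short steps, Python scripts to look and compute and a tool call to move; the robot and the scene stay as the last step left them, time stands still between calls to the robot, and variables do not carry over. Pictures are saved under pics/ and viewed, at most 10 in all, crops included, and the job is handed in when it is done.

```bash
ls; mkdir -p pics; python3 - <<'E'
from workcell import bot, viewer, observe, job_done
import cv2
for n in("top","side"):
    cv2.imwrite(f"pics/{n}0.png",viewer.grab_frame(n)); print(viewer.calibration(n))
print(observe())
E
```

```text
pics
workcell.py
{'vfov': 52.69930202636443, 'cx': 322.8757132963374, 'cy': 200.652471778697, 'eye': array([0.38751065, 0.18260927, 0.87703825]), 'attitude': array([-3.04916744,  0.02665693, -1.59924692])}
{'vfov': 51.53722324729156, 'cx': 324.6254466501309, 'cy': 201.17775091974383, 'eye': array([ 0.17409877, -0.53082034,  0.39395554]), 'attitude': array([-2.01422742,  0.02075979, -0.3819542 ])}
{'clock': 0.1, 'qpos': array([-1.27519698,  0.5219542 , -0.03631629,  1.59992837,  0.02122197,
        1.02107541, -0.11284782]), 'qd': array([-0.00038127, -0.0014532 , -0.00073748, -0.00311399, -0.00077001,
        0.00101646, -0.00061935]), 'joint_efforts': array([ 3.40079481e-03, -9.28485203e+01,  1.98421843e+00, -3.70531619e+01,
        1.81207003e-02,  5.36180043e-03,  2.27754882e-06]), 'position': array([0.22350048, 0.58336853, 0.23079164]), 'tool_rot': array([-3.14061704e+00,  9.11324209e-05,  2.77573598e+00]), 'force': array([ 0.4851822 ,  0.74503106, -0.84341344]), 'moment': array([-0.02556966, -0.00875637,  0.01050521]), 'finger_force': 0.0, 'grip_width': 0.08538025454025878}
```

View pics/top0.png

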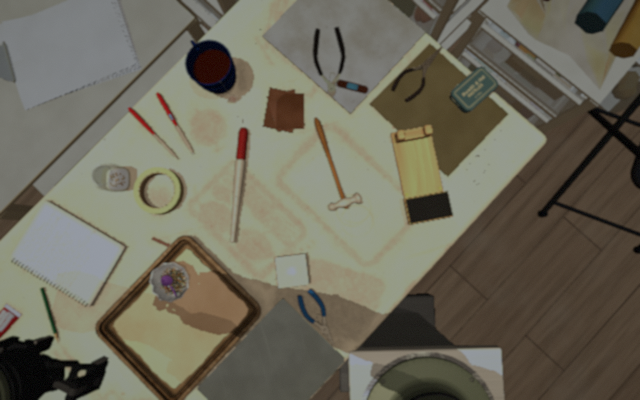

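View pics/side0.png

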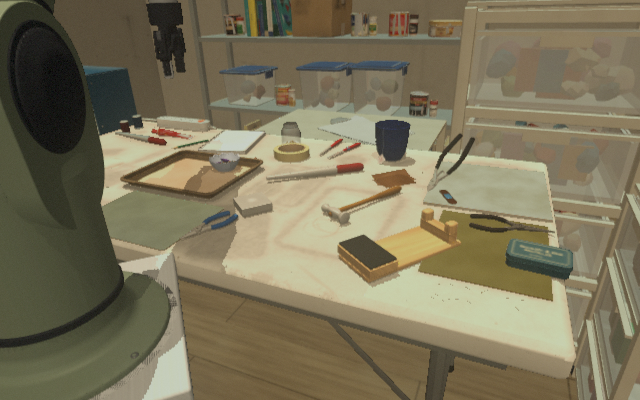

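The top view shows the hammer from its head at about (345,202) to its handle end at (318,120). The rest has its pad at about (429,207) and its notched post at (412,131). The mandrel is at (240,185) and the block at (293,270). Next I'll enlarge the hammer and rest.

```bash
cat > h.py <<'E'
import numpy as np,cv2
from scipy.spatial.transform import Rotation as R
from workcell import bot, viewer, observe, job_done
def ray(n,uv,z):
    c=viewer.calibration(n); f=200/np.tan(np.radians(c['vfov']/2))
    d=R.from_euler('xyz',c['attitude']).as_matrix()@np.array([(uv[0]-c['cx'])/f,(uv[1]-c['cy'])/f,1])
    return c['eye']+d*(z-c['eye'][2])/d[2]
def proj(n,p):
    c=viewer.calibration(n); f=200/np.tan(np.radians(c['vfov']/2))
    q=R.from_euler('xyz',c['attitude']).as_matrix().T@(np.array(p)-c['eye'])
    return np.round([c['cx']+f*q[0]/q[2],c['cy']+f*q[1]/q[2]],1)
E
python3 - <<'E'
from h import *
im=cv2.imread('pics/top0.png')[100:240,290:470]
b=cv2.resize(im,None,fx=4.4,fy=4.2,interpolation=cv2.INTER_CUBIC)
b=cv2.resize(im,None,fx=4,fy=4,interpolation=cv2.INTER_CUBIC)
b=cv2.convertScaleAbs(b,alpha=1.3); cv2.imwrite('pics/topc.png',b)
for n,uv,z in [('top',(429,207),.03),('top',(412,131),.04),('top',(345,202),.02),('top',(319,120),.01),('side',(366,254),.03),('side',(335,212),.02),('side',(400,189),.01)]: print(n,uv,ray(n,uv,z).round(4))
E
```

```text
top (429, 207) [ 0.4465 -0.0184  0.03  ]
top (412, 131) [0.607 0.011 0.04 ]
top (345, 202) [0.4633 0.1562 0.02  ]
top (319, 120) [0.6468 0.2069 0.01  ]
side (366, 254) [ 0.4396 -0.0281  0.03  ]
side (335, 212) [0.4605 0.1476 0.02  ]
side (400, 189) [0.649  0.2114 0.01  ]
```

View pics/topc.png

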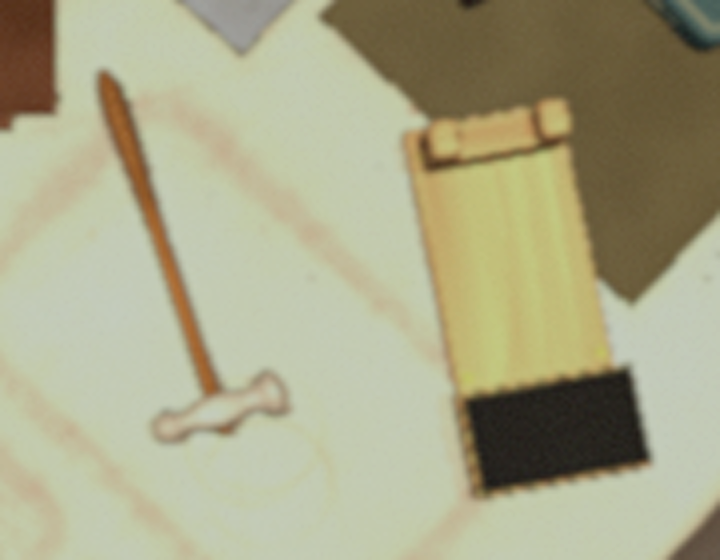

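The crop (4x, offset (290,100)) shows the handle from (104,72) to (213,393), the head ends at (158,430) and (280,388), and the black pad corners at (468,398), (630,368), (648,462) and (480,490). Masks will give the precise poses.

```bash
python3 - <<'E'
from h import *
im=cv2.imread('pics/top0.png'); 
off=np.array([290,100]); c=im[100:240,290:470]
hsv=cv2.cvtColor(c,cv2.COLOR_BGR2HSV)
# pad
m=(c.max(2)<60).astype(np.uint8); m[:80]=0; m[130:]=0
k=max(cv2.findContours(m,0,1)[0],key=cv2.contourArea)
box=cv2.boxPoints(cv2.minAreaRect(k))+off
P=np.array([ray('top',b,.03) for b in box]); print('pad',box.round(1).tolist(),P.round(4).tolist(),P.mean(0))
lug=[ray('top',off+np.array(p)/4,.047) for p in [(445,140),(553,118)]]; L=np.mean(lug,0);print('lugmid',L)
d=L-P.mean(0); print('rest yaw',np.arctan2(d[1],d[0]),'dist',np.hypot(*d[:2]),'expect .160')
es=[P[(i+1)%4]-P[i] for i in range(4)]; print([(np.linalg.norm(e),np.arctan2(e[1],e[0])) for e in es])
# handle
m=((hsv[...,1]>100)&(hsv[...,0]<18)).astype(np.uint8); m[:,:23]=0; m[:,75:]=0
k=max(cv2.findContours(m,0,1)[0],key=cv2.contourArea)
pts=np.argwhere(cv2.drawContours(m*0,[k],0,1,-1))[:,::-1]+off
W=np.array([ray('top',p,.0125)[:2] for p in pts]); 
vx,vy,x0,y0=cv2.fitLine(W.astype(np.float32),2,0,.01,.01).ravel()
if vx<0:vx,vy=-vx,-vy
t=(W-[x0,y0])@[vx,vy]; a=np.array([x0,y0]); v=np.array([vx,vy]);print('handle yaw',np.arctan2(vy,vx),'ends',a+v*t.min(),a+v*t.max(),t.ptp() if hasattr(t,'ptp') else np.ptp(t))
h=[ray('top',off+np.array(p)/4,.0125)[:2] for p in [(158,430),(280,388)]];print('head',h,np.linalg.norm(h[1]-h[0]))
hc=a+v*((np.mean(h,0)-a)@v); print('headc',hc,'bal via head',hc+.05*v,'bal via end',a+v*t.max()-.143*v)
print(R.from_euler('xyz',observe()['tool_rot']).as_matrix().round(4))
for n,z in[('table end handle',.009)]: print(ray('side',(402,187),z))
E
```

```text
pad [[406.3, 199.7], [446.7, 191.7], [451.3, 214.3], [410.9, 222.4]] [[0.4632, 0.0279, 0.03], [0.4776, -0.057, 0.03], [0.4298, -0.0637, 0.03], [0.4154, 0.0208, 0.03]] [ 0.44647986 -0.01798372  0.03      ]
lugmid [0.60233283 0.00692082 0.047     ]
rest yaw 0.15845546000562855 dist 0.15783024429849518 expect .160
[(np.float64(0.08612650029291374), np.float64(-1.4031620038000034)), (np.float64(0.04827287047818051), np.float64(-3.0026191683430623)), (np.float64(0.08565816818508941), np.float64(1.7388899002239349)), (np.float64(0.048301051374909774), np.float64(0.14868928826505892))]
handle yaw 0.29392415 ends [0.47248854 0.16059473] [0.65109954 0.21465875] 0.186614055412136
head [array([0.45309948, 0.18957232]), array([0.47370439, 0.12343111])] 0.0692764210634147
headc [0.46302965 0.15773161] bal via head [0.51088537 0.17221713] bal via end [0.51423218 0.17323017]
[[-9.338e-01  3.577e-01 -3.000e-04]
 [ 3.577e-01  9.338e-01 -9.000e-04]
 [-1.000e-04 -1.000e-03 -1.000e+00]]
[0.66041982 0.2213317  0.009     ]
```

Units first: shifts go in shares of 0.4 m and turns go in shares of 120 degrees. So -0.26 m / 0.4 = -0.65, -0.21 m / 0.4 = -0.525, -0.66 rad / 2.0944 = -0.3151.

Request:
{"op": "step_hand", "data": {
  "ticks": {"aperture":[0.04,0.04,0.04,0.04,0.04],"sx":[-0.15,-0.275,-0.4,-0.525,-0.65],"sy":[-0.1,-0.1875,-0.275,-0.35,-0.4375],"sz":[0,0,0,0,0],"drx":[0,0,0,0,0],"dry":[0,0,0,0,0],"drz":[-0.0716,-0.1432,-0.2149,-0.2865,-0.3151]},
  "squeeze": 40
}}

```text
clock: 0.72
position: [0.4042, 0.3262, 0.2312]
tool_rot: [-3.142, -0.0, -2.844]
force: [0.8, -0.3, 0.3]
grip_width: 0.0398
finger_force: 0.0
```

```bash
python3 - <<'E'
from h import *
o=observe();M=R.from_euler('xyz',o['tool_rot']).as_matrix()
print(o['tool_rot'],M.T@(np.array([.5125,.1727,.09])-o['position']))
E
```

```text
[-3.14155895e+00 -5.70075326e-05 -2.84402152e+00] [-0.05855265 -0.17847116  0.1412144 ]
```

To row units: -0.1785 m / 0.4 = -0.4463, -0.165 m / 0.4 = -0.4125.

Request:
{"op": "step_hand", "data": {
  "ticks": {"aperture":[0.04,0.04,0.04,0.04,0.04],"sx":[-0.045,-0.09,-0.135,-0.1463,-0.1463],"sy":[-0.1375,-0.275,-0.4125,-0.4463,-0.4463],"sz":[0,0,0.05,0.175,0.3],"drx":[0,0,0,0,0],"dry":[0,0,0,0,0],"drz":[0,0,0,0,0]}
}}

```text
clock: 1.35
position: [0.5117, 0.1725, 0.11]
tool_rot: [-3.141, 0.001, -2.85]
force: [1.2, 0.5, -0.4]
grip_width: 0.0398
finger_force: 0.0
```

```bash
python3 - <<'E'
from h import *
b=viewer.grab_frame('top'); s=viewer.grab_frame('side')
o=observe();M=R.from_euler('xyz',o['tool_rot']).as_matrix()
print(o['tool_rot'],o['position'],M.T@(np.array([.5125,.1727,.004])-o['position']))
f=lambda i:cv2.resize(i,None,fx=3,fy=3,interpolation=cv2.INTER_CUBIC)
cv2.imwrite('pics/g1.png',np.vstack([f(b[100:200,250:450]),f(s[135:235,270:470])]))
E
```

```text
[-3.14082891 -0.007528   -2.84762313] [0.5084238  0.17292051 0.10723918] [-0.00461451 -0.00131332  0.1032084 ]
```

View pics/g1.png

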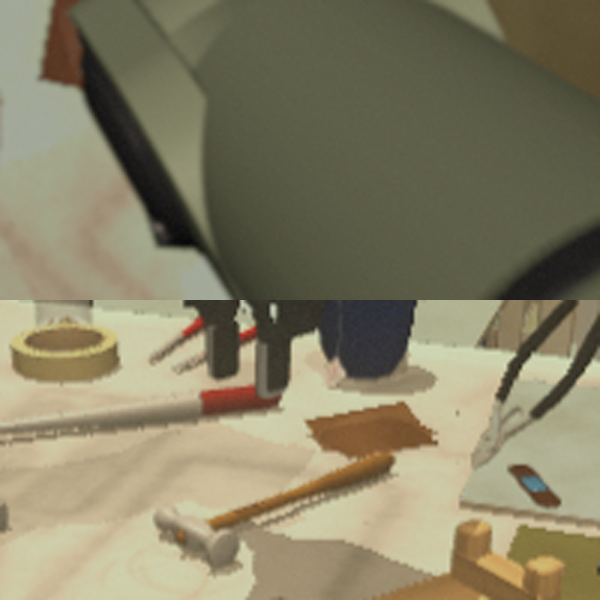

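The side view shows the open fingers above the hammer, at (225,370) and (272,395) in the crop. The top view is blocked by the arm. I'll descend and check before closing.

To row units: 0.104 m / 0.4 = 0.26, 0.09 m / 0.4 = 0.225.

Request:
{"op": "step_hand", "data": {
  "ticks": {"aperture":[0.04,0.04,0.04,0.04,0.04],"sx":[0,0,0,0,0],"sy":[0,0,0,0,0],"sz":[0.075,0.15,0.225,0.26,0.26],"drx":[0,0,0,0,0],"dry":[0,0,0,0,0],"drz":[0,0,0,0,0]}
}}

```text
clock: 2.08
position: [0.5111, 0.1744, 0.0078]
tool_rot: [-3.142, -0.0, -2.847]
force: [0.0, -0.2, 0.7]
grip_width: 0.0402
finger_force: 0.0
```

```bash
python3 - <<'E'
from h import *
s=viewer.grab_frame('side')
o=observe();M=R.from_euler('xyz',o['tool_rot']).as_matrix()
print(o['tool_rot'],o['position'],o['force'],M.T@(np.array([.5125,.1727,.004])-o['position']))
cv2.imwrite('pics/g2.png',cv2.resize(s[135:235,290:440],None,fx=5,fy=5,interpolation=cv2.INTER_CUBIC))
E
```

```text
[-3.14158475e+00  6.92041849e-04 -2.84732846e+00] [0.51142126 0.17443176 0.00835567] [ 0.42184641 -0.68323665 -0.61907581] [-0.00052708 -0.00197016  0.00435605]
```

View pics/g2.png

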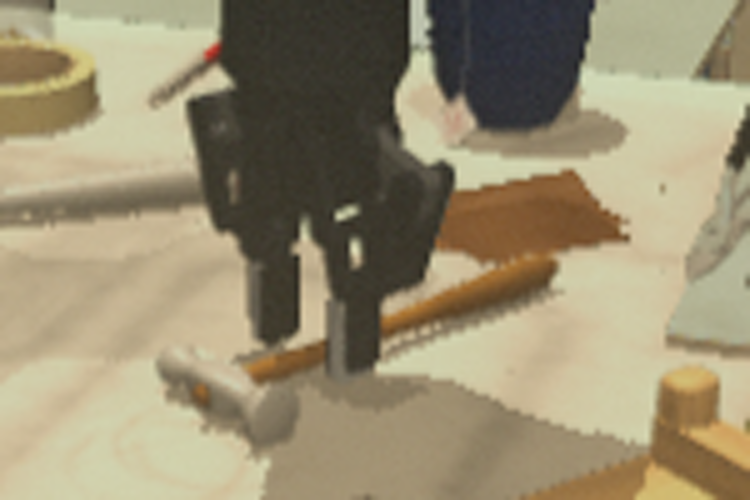

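The fingers straddle the neck at about (315,350) in the crop, just behind the head. I'll close them while going down slightly.

To row units: 0.004 m / 0.4 = 0.01, 0.003 m / 0.4 = 0.0075.

Request:
{"op": "step_hand", "data": {
  "ticks": {"aperture":[0.025,0.015,0.004,0.0,0.0],"sx":[0,0,0,0,0],"sy":[-0.005,-0.005,-0.005,-0.005,-0.005],"sz":[0.0075,0.01,0.01,0.01,0.01],"drx":[0,0,0,0,0],"dry":[0,0,0,0,0],"drz":[0,0,0,0,0]},
  "squeeze": 60
}}

```text
clock: 2.75
position: [0.5118, 0.1722, 0.0038]
tool_rot: [-3.141, 0.001, -2.848]
force: [-0.4, -1.5, 5.0]
grip_width: 0.0067
finger_force: 59.1
```

Request:
{"op": "step_hand", "data": {
  "ticks": {"aperture":[0,0],"sx":[0,0],"sy":[0,0],"sz":[0,0],"drx":[0,0],"dry":[0,0],"drz":[0,0]},
  "squeeze": 60
}}

```text
clock: 3.0
position: [0.5118, 0.1722, 0.0038]
tool_rot: [-3.141, 0.0, -2.848]
force: [-0.8, -2.1, 6.8]
grip_width: 0.0067
finger_force: 59.1
```

To row units: -0.07 m / 0.4 = -0.175, -0.05 m / 0.4 = -0.125.

Request:
{"op": "step_hand", "data": {
  "ticks": {"aperture":[0,0,0,0,0],"sx":[0,0,0,0,0],"sy":[0,0,0,0,0],"sz":[-0.0125,-0.0375,-0.075,-0.125,-0.175],"drx":[0,0,0,0,0],"dry":[0,0,0,0,0],"drz":[0,0,0,0,0]}
}}

```text
clock: 3.62
position: [0.5116, 0.1723, 0.0749]
tool_rot: [3.142, 0.001, -2.847]
force: [-0.2, -0.7, -2.2]
grip_width: 0.007
finger_force: 58.7
```

Request:
{"op": "step_hand", "data": {
  "ticks": {"aperture":[0,0,0,0],"sx":[0,0,0,0],"sy":[0,0,0,0],"sz":[-0.05,-0.075,-0.075,-0.075],"drx":[0,0,0,0],"dry":[0,0,0,0],"drz":[0,0,0,0]}
}}

```text
clock: 4.12
position: [0.5112, 0.1722, 0.1028]
tool_rot: [-3.142, -0.001, -2.847]
force: [-0.4, -0.1, -3.1]
grip_width: 0.0065
finger_force: 58.8
```

```bash
python3 - <<'E'
from h import *
s=viewer.grab_frame('side')
o=observe();M=R.from_euler('xyz',o['tool_rot']).as_matrix()
print(o['tool_rot'],o['position'],o['force'],o['moment'],M.T@(np.array([.4955,-.0116,.104])-o['position']))
cv2.imwrite('pics/g3.png',cv2.resize(s[85:235,290:440],None,fx=4,fy=4,interpolation=cv2.INTER_CUBIC))
E
```

```text
[-3.14146340e+00 -1.06355447e-03 -2.84730352e+00] [0.5111519  0.17213101 0.10268172] [-0.91327787 -0.14823872 -2.78218086] [0.01324067 0.00515966 0.00486475] [ 0.06827331 -0.17129233 -0.00122353]
```

View pics/g3.png

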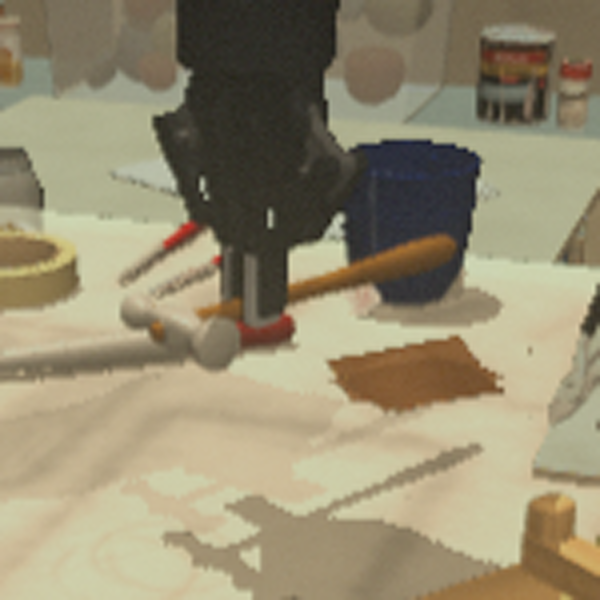

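The hammer is held level, with the head at about (180,330) and the handle end at (455,243) in the crop (4x, offset (290,85)). I'll use these to check the offset from grip to hammer.

```bash
python3 - <<'E'
from h import *
for z in(.105,.1115,.118):
    a=ray('side',(290+180/4,85+331/4),z);b=ray('side',(290+456/4,85+243/4),z);d=b-a
    print(a,b,np.hypot(*d[:2]),np.arctan2(d[1],d[0]))
v=np.array([np.cos(.294),np.sin(.294)])
p=np.array([.5112,.1722])
print('pred head',proj('side',[*(p-.05*v),.1115]),'end',proj('side',[*(p+.1435*v),.1115]),'tcp',proj('side',[*p,.1027]))
E
```

```text
[0.47063635 0.16906837 0.105     ] [0.66468428 0.23062394 0.105     ] 0.20357722687747803 0.30717769324068583
[0.4639658  0.15332451 0.1115    ] [0.65364865 0.2134954  0.1115    ] 0.19899779582695548 0.3071776932406858
[0.45729524 0.13758064 0.118     ] [0.64261303 0.19636685 0.118     ] 0.19441836477643296 0.3071776932406863
pred head [333.8 167.1] end [401.9 146. ] tcp [353.1 165.3]
```

To row units: -0.171 m / 0.4 = -0.4275, -0.157 m / 0.4 = -0.3925, 0.136 rad / 2.0944 = 0.0649.

Request:
{"op": "step_hand", "data": {
  "ticks": {"aperture":[0,0,0,0,0],"sx":[0.03,0.075,0.12,0.1575,0.17],"sy":[-0.075,-0.1875,-0.3,-0.3925,-0.4275],"sz":[0,0,0,0,0],"drx":[0,0,0,0,0],"dry":[0,0,0,0,0],"drz":[0.0143,0.0334,0.0525,0.0649,0.0649]}
}}

```text
clock: 4.8
position: [0.4954, -0.0136, 0.1028]
tool_rot: [-3.141, -0.001, -2.986]
force: [0.4, 0.7, -3.2]
grip_width: 0.0068
finger_force: 58.9
```

Request:
{"op": "step_hand", "data": {
  "ticks": {"aperture":[0,0],"sx":[0,0],"sy":[0,0],"sz":[0,0],"drx":[0,0],"dry":[0,0],"drz":[0,0]}
}}

```text
clock: 5.05
position: [0.4961, -0.0098, 0.1031]
tool_rot: [3.141, -0.0, -2.982]
force: [-0.4, 0.6, -2.8]
grip_width: 0.0066
finger_force: 58.9
```

```bash
python3 - <<'E'
from h import *
s=viewer.grab_frame('side');b=viewer.grab_frame('top')
o=observe();print(o['position'],o['tool_rot'],o['force'])
cv2.imwrite('pics/g4.png',cv2.resize(s[100:300,270:500],None,fx=3,fy=3,interpolation=cv2.INTER_CUBIC))
E
```

```text
[ 0.49612926 -0.00985304  0.10317349] [ 3.14122943e+00 -4.77648502e-05 -2.98153144e+00] [-0.39172987  0.97684183 -2.53184571]
```

View pics/g4.png

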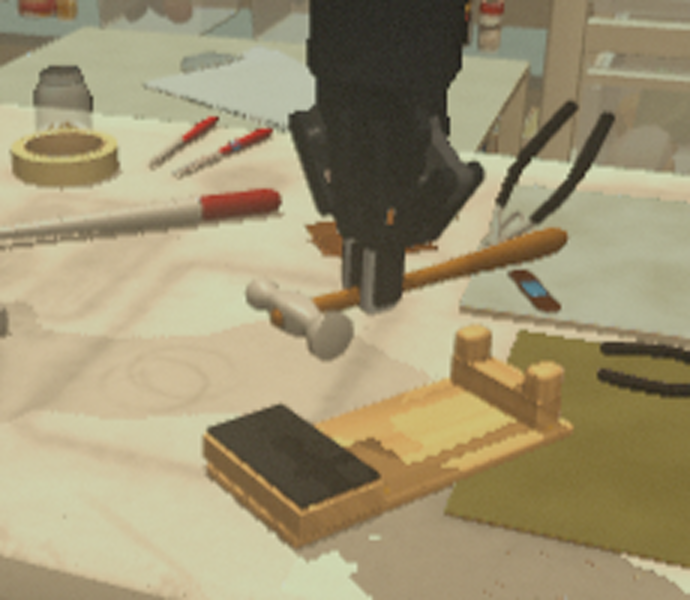

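The hammer is level above the rest. In the crop (3x, offset (270,100)) the pad corners are at (205,433), (280,405), (380,473) and (305,508), and the lug tops at (473,328) and (545,367). I'll cross-check the rest pose from the side view.

```bash
python3 - <<'E'
from h import *
y=.158;M=np.array([[np.cos(y),-np.sin(y)],[np.sin(y),np.cos(y)]]);o=np.array([.5373,-.0035])
for p,z,nm in [((205,433),.03,'padFL'),((280,405),.03,'padBL'),((380,473),.03,'BR'),((305,508),.03,'FR'),((473,328),.047,'lugL'),((545,367),.047,'lugR')]:
    w=ray('side',(270+p[0]/3,100+p[1]/3),z)[:2]; print(nm,(M.T@(w-o)).round(4))
E
```

```text
padFL [-0.1216  0.0403]
padBL [-0.0684  0.0428]
BR [-0.066  -0.0437]
FR [-0.1183 -0.0481]
lugL [0.0692 0.0312]
lugR [ 0.0683 -0.0287]
```

To row units: 0.06 m / 0.4 = 0.15, 0.058 m / 0.4 = 0.145.

Request:
{"op": "step_hand", "data": {
  "ticks": {"aperture":[0,0,0,0,0],"sx":[0,0,0,0,0],"sy":[0,0,0,0,0],"sz":[0.0375,0.075,0.1125,0.145,0.15],"drx":[0,0,0,0,0],"dry":[0,0,0,0,0],"drz":[0,0,0,0,0]}
}}

```text
clock: 5.78
position: [0.4955, -0.0112, 0.0422]
tool_rot: [3.141, -0.002, -2.983]
force: [0.5, 0.0, -2.2]
grip_width: 0.0065
finger_force: 58.8
```

Request:
{"op": "step_hand", "data": {
  "ticks": {"aperture":[0,0,0,0,0],"sx":[0,0,0,0,0],"sy":[0,0,0,0,0],"sz":[0.0025,0.005,0.0075,0.01,0.0125],"drx":[0,0,0,0,0],"dry":[0,0,0,0,0],"drz":[0,0,0,0,0]}
}}

```text
clock: 6.4
position: [0.4961, -0.0112, 0.0383]
tool_rot: [-3.142, 0.0, -2.983]
force: [0.4, -0.8, -2.7]
grip_width: 0.0066
finger_force: 58.8
```

To row units: 0.0025 m / 0.4 = 0.0063, 0.002 m / 0.4 = 0.005.

Request:
{"op": "step_hand", "data": {
  "ticks": {"aperture":[0,0,0,0,0],"sx":[0,0,0,0,0],"sy":[0,0,0,0,0],"sz":[0.0013,0.0025,0.0038,0.005,0.0063],"drx":[0,0,0,0,0],"dry":[0,0,0,0,0],"drz":[0,0,0,0,0]}
}}

```text
clock: 7.02
position: [0.496, -0.0111, 0.0358]
tool_rot: [-3.142, -0.0, -2.983]
force: [-0.2, 0.1, -2.8]
grip_width: 0.0064
finger_force: 58.8
```

Request:
{"op": "step_hand", "data": {
  "ticks": {"aperture":[0,0,0,0,0],"sx":[0,0,0,0,0],"sy":[0,0,0,0,0],"sz":[0.0008,0.0015,0.0023,0.003,0.003],"drx":[0,0,0,0,0],"dry":[0,0,0,0,0],"drz":[0,0,0,0,0]}
}}

```text
clock: 7.65
position: [0.496, -0.0111, 0.0346]
tool_rot: [-3.142, -0.0, -2.983]
force: [-0.2, -0.6, -2.9]
grip_width: 0.0066
finger_force: 58.8
```

To row units: 0.001 m / 0.4 = 0.0025, 0.0009 m / 0.4 = 0.0023.

Request:
{"op": "step_hand", "data": {
  "ticks": {"aperture":[0,0,0,0,0],"sx":[0,0,0,0,0],"sy":[0,0,0,0,0],"sz":[0.0008,0.0015,0.0023,0.0025,0.0025],"drx":[0,0,0,0,0],"dry":[0,0,0,0,0],"drz":[0,0,0,0,0]}
}}

```text
clock: 8.28
position: [0.496, -0.0111, 0.0338]
tool_rot: [-3.142, 0.0, -2.983]
force: [-1.5, -0.4, 4.6]
grip_width: 0.0066
finger_force: 59.9
```

Request:
{"op": "step_hand", "data": {
  "ticks": {"aperture":[0,0,0,0],"sx":[0,0,0,0],"sy":[0,0,0,0],"sz":[0.0005,0.001,0.0015,0.0015],"drx":[0,0,0,0],"dry":[0,0,0,0],"drz":[0,0,0,0]}
}}

```text
clock: 8.78
position: [0.4961, -0.0111, 0.0337]
tool_rot: [-3.141, 0.0, -2.983]
force: [-6.1, 0.4, 20.8]
grip_width: 0.007
finger_force: 62.1
```

It's seated at about 23 N. I'll ease back up a little and then release with a slow opening.

To row units: -0.0005 m / 0.4 = -0.0013, -0.0003 m / 0.4 = -0.0008.

Request:
{"op": "step_hand", "data": {
  "ticks": {"aperture":[0,0,0],"sx":[0,0,0],"sy":[0,0,0],"sz":[-0.0008,-0.0013,-0.0013],"drx":[0,0,0],"dry":[0,0,0],"drz":[0,0,0]},
  "squeeze": 20
}}

```text
clock: 9.15
position: [0.496, -0.0111, 0.0338]
tool_rot: [-3.142, 0.0, -2.983]
force: [-3.6, -0.3, 8.6]
grip_width: 0.0067
finger_force: 60.2
```

Request:
{"op": "step_hand", "data": {
  "ticks": {"aperture":[0.01,0.013,0.02,0.03,0.03],"sx":[0,0,0,0,0],"sy":[0,0,0,0,0],"sz":[-0.0013,-0.0013,-0.0013,-0.0013,-0.0013],"drx":[0,0,0,0,0],"dry":[0,0,0,0,0],"drz":[0,0,0,0,0]}
}}

```text
clock: 9.78
position: [0.496, -0.0111, 0.034]
tool_rot: [3.142, -0.0, -2.983]
force: [0.2, -0.7, 0.7]
grip_width: 0.0299
finger_force: 0.0
```

```bash
python3 - <<'E'
from h import *
s=viewer.grab_frame('side')
cv2.imwrite('pics/g5.png',cv2.resize(s[120:300,310:500],None,fx=3,fy=3,interpolation=cv2.INTER_CUBIC))
E
```

```text
(no output)
```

View pics/g5.png

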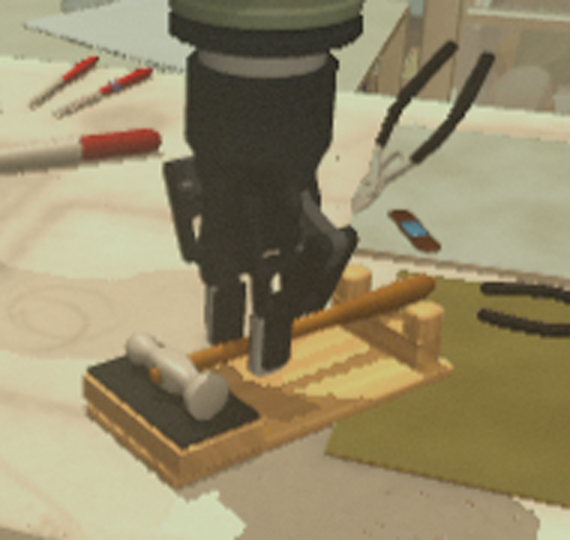

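The side view shows the head at (175,375) centred on the pad and the handle in the notch at (390,310), with the fingers open and clear. I'll retract straight up.

To row units: -0.14 m / 0.4 = -0.35, -0.1 m / 0.4 = -0.25.

Request:
{"op": "step_hand", "data": {
  "ticks": {"aperture":[0.03,0.03,0.03,0.03,0.03],"sx":[0,0,0,0,0],"sy":[0,0,0,0,0],"sz":[-0.025,-0.075,-0.15,-0.25,-0.35],"drx":[0,0,0,0,0],"dry":[0,0,0,0,0],"drz":[0,0,0,0,0]}
}}

```text
clock: 10.45
position: [0.4958, -0.0112, 0.1759]
tool_rot: [-3.142, 0.0, -2.983]
force: [0.4, 1.0, -0.2]
grip_width: 0.0299
finger_force: 0.0
```

Request:
{"op": "step_hand", "data": {
  "ticks": {"aperture":[0.03,0.03,0.03,0.03,0.03],"sx":[0,0,0,0,0],"sy":[0.125,0.25,0.375,0.5,0.625],"sz":[0,0,0,0,0],"drx":[0,0,0,0,0],"dry":[0,0,0,0,0],"drz":[0,0,0,0,0]}
}}

```text
clock: 11.08
position: [0.4562, 0.2373, 0.1748]
tool_rot: [3.141, 0.001, -2.984]
force: [1.2, -0.6, 0.3]
grip_width: 0.0299
finger_force: 0.0
```

Request:
{"op": "step_hand", "data": {
  "ticks": {"aperture":[0.03,0.03],"sx":[0,0],"sy":[0,0],"sz":[0,0],"drx":[0,0],"dry":[0,0],"drz":[0,0]}
}}

```text
clock: 11.32
position: [0.4567, 0.2352, 0.1744]
tool_rot: [-3.141, 0.0, -2.983]
force: [0.6, -0.3, -0.6]
grip_width: 0.0296
finger_force: 0.0
```

```bash
python3 - <<'E'
from h import *
s=viewer.grab_frame('side');b=viewer.grab_frame('top')
f=lambda i:cv2.resize(i,None,fx=3,fy=3,interpolation=cv2.INTER_CUBIC)
cv2.imwrite('pics/g6.png',np.hstack([f(b[70:270,360:480]),f(s[160:360,320:460])[:600]]))
E
```

```text
(no output)
```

View pics/g6.png

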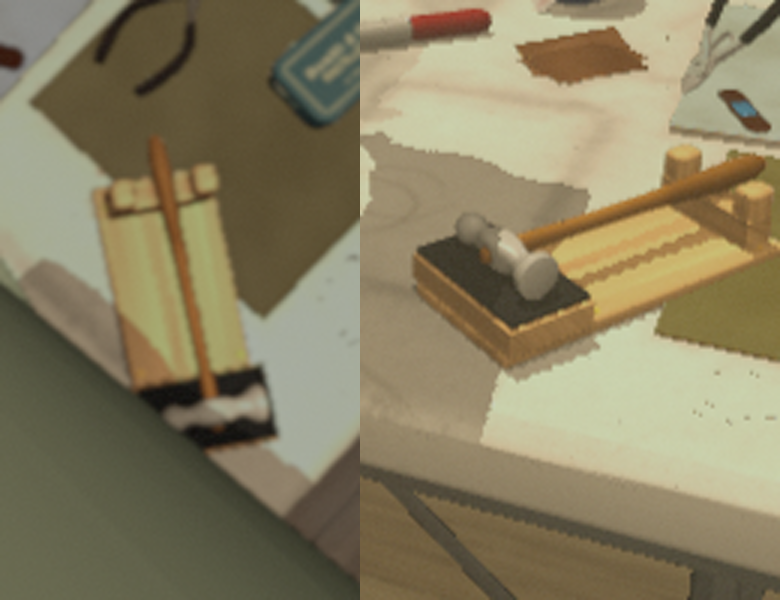

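Both views show the hammer aligned with the rest: head on the pad (top crop (215,410)), handle between the lugs (168,190), and the arm clear. Handing in.

```bash
python3 -c "
from workcell import bot, viewer, observe, job_done
print(job_done())"
```

```text
the job is handed in; nothing more can be done
None
```

The hammer is on its rest with the head on the rubber pad and the handle in the notch; the gripper let go and backed clear without going near the mandrel or the block, and I handed the job in at about 11.5 s, though no verdict came back.

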